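# Lock the amber call light into its bayonet socket

## Robot

A 6-joint arm with a two-finger parallel gripper is mounted at the origin on a cart in front of the work surface, level with it; the furniture and walls round the work are solid. World frame = base frame: x ahead of the robot, y to its left, z up, the work surface at z = 0. Lengths are in m, angles in rad, forces in N, time in s.
With the tool pointing down it reaches from about 0.25 to 0.725 m from the base axis. Payload 4 kg.
Tool frame: the origin (TCP) lies midway between the tips of the shut fingers; the grasp point (between the pads) lies 19 mm behind it; z points along the fingers, y is the line along which they close (so a half turn about z gives the same grasp; the last joint's range is limited). The gripper opens to 85 mm and grips with 20 to 120 N. Pads are 22 mm wide; open, the fingers measure 114 mm over their backs; the gripper's body (76 mm by 85 mm) begins 54 mm behind the grasp point. The pads swing forward as they close: fully open they stand 13 mm farther back than shut.
Start: joints at [0, 0.241, 0.005, 1.335, 0, 1.571], TCP at [0.5, -0, 0.231] pointing down, gripper open.
Joint ranges: [-2.72, 2.72], [-1.05, 1.87], [-1.09, 1.28], [-1.99, 2.15], [-1.42, 1.44], [-3.14, 3.14]. Speed limits (rad/s): [2.79, 2.79, 3.14, 3.14, 3.14, 3.14].

## Interface

Orientations are given as a unit quaternion [x, y, z, w].
In Python, from workcell import bot gives the robot as it stands.
- The arm moves only by the tool move_arm, never from a script. Its argument "motion" is a list of rows, each an object of numbers: "x", "y", "z": the shift along the tool's x, y, z in cm; "yaw": the turn about the tool's z in degrees. A call has 1 to 20 rows; each row is the pose to reach, as a shift and turn from the pose commanded when the call began, along the tool's axes at that moment; what a row does not reach only later rows make up. A row lasts 1/8 s, in which the tool goes at most 62.5 mm and 10.7 degrees, less where a joint would pass 70% of its speed; a pose out of reach is approached as far as the arm can. A call with a gripper value outside its range is refused whole. "gripper" is the opening, from -1 (shut) to 1 (fully open), set as the call begins (left out, the last holds). The fingers move at their own pace and stop on an object; the grip force is fixed at half the most. Time passes only in rows, so rows that repeat a pose let the fingers close. It gives the time, the measured TCP pose, the force, the opening and the grip force at its end, in the units of the state.
- bot.get_obs(): the state, without advancing time (a new reading comes with each control period).
- bot.camera(name): name is "scene" or "side" or "wrist"; returns the picture (420x560x3 uint8, blue, green, red); there is no depth.
- bot.camera_model(name): a dict with "K" (3x3 intrinsics, pixels), "dist" ([k1, k2, p1, p2, k3] as OpenCV has them; the pictures are not rectified), "world_from_camera" (4x4, takes a point from camera to world coordinates). Camera axes: x right, y down, z forward; pixel columns grow to the right and rows downward; lengths in m; the calibration is good to about 2 mm. A picture is of the moment at which its call begins: read the wrist's pose just before it. camera_model takes no time and is no camera call; for the wrist camera it gives the pose at the moment of the call.
- bot.job_done(): hands the job in; it is judged then, once.
Trained networks look in the newest picture that a camera, given by its name, has taken for a name from the list of things; names that differ only in an ending like _2 or _b are one class to them, and where a whole thing is asked for, a point or a joint stands for the part that bears it (a point fixed in the world has none). Each returns a list of dicts, best first, with "score" (0 to 1); they miss things now and then, are a little off and sometimes report something else, mostly with a low value. They report only what shows in the picture. A call takes as long as a camera call.
- bot.cut_out(camera, name): "mask" (420x560 bool, what is visible of it) and "centre" ([row, column] in pixels, amid what is visible of it).
The state is a dict: "clock": time; "joint_pos": joint angles; "joint_vel": joint speeds; "tau": joint torques, N m; "eef_pos": TCP position; "tool_rot": TCP orientation; "ft_force": force on the tool from outside, world axes, zero at the start; "ft_torque": the same for the moment, N m; "grip_width": finger opening in m; "grasp_force": force on a finger pad.
Only numpy, scipy, OpenCV 4.12 (cv2) and the standard library are available. Lean on these libraries where they do the work, as an engineer would, in place of code of your own. Each camera call takes 0.05 s, during which the arm holds its last target. There are 200 camera calls.

## Task

Fit the amber call light to the bayonet socket of the grey control box on the bench: let its two side lugs into the socket's two slots, push it down against the spring, turn it clockwise (seen from above) as far as it goes, and let it rise into its notches so that it stays locked and upright by itself. Feel for the slots with a light hand and never force the light into the socket with more than 60 N; leave the blue light, the stapler and the box cutter where they are, and do not let the amber light fall over.

Things in the scene. Friction and masses are not known exactly. Their poses are not given: they have to be found in the camera images.
- amber_light: Loose call light with amber lens, upright on its nose, 0.09-0.17 kg, 76 mm tall. Origin: centre of the nose's underside, z up its axis. Round nose 31 mm across, foot tapered to 26 mm over 3 mm. Black collar 54 mm across at heights 28-34 mm. Block-shaped lens above it to 76 mm, 46 mm along x, 34 mm along y: grip its flat sides across y. A half turn makes no difference.
- amber_lugs (a point): Point on the amber light's axis 12 mm above its origin, axes as the light: its two round lugs, 6 mm thick, stick out here along +x and -x, tips 24 mm from the axis. A white dot on the collar shows above each lug.
- blue_light: The same light with a blue lens, a bystander (the two lights may stand in either place). Origin and axes as for the amber light. To be left alone.
- socket_box: Grey control box fixed to the bench, 110 x 110 x 40 mm, origin at the centre of its underside, z up. An aluminium bayonet insert, 68 mm across, stands upright in its middle. Heights of the light's origin above this origin: lugs lying on the rim 43 mm; nose meets spring 41 mm; lugs pass below the lip under 29 mm; hard bottom 26 mm; locked in the notches 33 mm.
- socket_mouth (a point): Centre of the socket's rim, 52 mm above the box's origin, axes as the box. Bore 35 mm across. Two slots 8.6 mm wide go down from the rim on opposite sides, a red dot by each, nominally on the box's +x and -x; but the insert was fitted up to 0.40 rad turned either way, which no reading shows (pictures do, or feel: beside the slots the lugs lie on the rim).
- socket_notch (a point): Point on the socket's axis 45 mm above the box's origin, axes as the box: height of the lugs' middle when locked. From each slot a channel goes clockwise (from above) under an 8 mm thick lip to a notch 0.96 rad (55 degrees) on, marked by a green dot, 9 mm wide, cut 4 mm up into the lip; a wall just past it is the end stop. The insert does not turn in use.
- plunger (a joint): Brass spring plunger in the socket: m pressed down, 0 free, up to 0.0158. It pushes up with 2.4 N at 0, 5.6 N at 0.008 (light locked), 7.2 N at 0.012 (lugs just below the lip), 8.4 N at 0.015 (bottom).
- stapler: Loose red stapler, 120 x 32 x 44 mm, origin at the centre of its underside. To be left alone.
- box_cutter: Loose yellow box cutter, 131 x 18 x 14 mm, origin at the centre of its underside. To be left alone.

How it is judged:
On the way, in this order (a step that is already met when the one before it is completed fails the run):
1. the amber light is lifted off the bench (height (world z) of amber_light above 0.03 m), for 0.1 s.
2. its lugs are in the slots and it is pushed down against the spring to below the lip (z of amber_light in the frame of socket_box below 0.03 m and horizontal distance between amber_light and socket_box below 0.005 m), for 0.05 s.
At the end, for the whole second after the job is handed in: The amber light is locked in the socket and at rest: its origin 31.5 to 35 mm above the box's origin (33 mm is home in the notches) and within 4 mm of the socket's axis, turned 0.43 to 1.5 rad from the box's x axis (that is, to its notches), and upright within 0.1 rad (z of amber_light in the frame of socket_box between 0.0315 and 0.035 m and horizontal distance between amber_light and socket_box below 0.004 m and angle between the x axis of amber_light and the x axis of socket_box, either way round between 0.43 and 1.5 rad and angle between amber_light's own z axis and vertical below 0.1 rad and linear speed of amber_light below 0.01 m/s); the robot touches nothing.
It fails at once if the light is forced into or against the socket with more than 60 N (contact force between amber_light and socket_box above 60 N).
It fails at once if the amber light falls over (tilts more than 0.7 rad) (angle between amber_light's own z axis and vertical above 0.7 rad).
It fails at once if the blue light, the stapler or the box cutter is moved more than 30 mm (distance of any of blue_light, stapler, box_cutter from where it was at the start of the episode above 0.03 m).
It fails at once if the blue light is knocked over (angle between blue_light's own z axis and vertical above 0.7 rad).
It also fails if it takes over 72 s, if anything falls off the work surface, if the arm or the gripper's body presses on something with over 40 N, if the wrist force passes 120 N, or if a joint passes its speed limit or range.

## Working session

There is one attempt and no reset: what is moved stays moved. The work goes in short steps, Python scripts to look and compute and a tool call to move; the robot and the scene stay as the last step left them, time stands still between calls to the robot, and variables do not carry over. Pictures are saved under pics/ and viewed, at most 10 in all, crops included, and the job is handed in when it is done.

Besides the shell and the picture viewer there is one more tool, called after "Emit:" as name(argument=value, ...), one argument or row to a line, values as JSON. move_arm: Moves the arm, as the interface text tells. Its arguments: {"type":"object","properties":{"motion":{"type":"array"},"gripper":{"type":"number"}},"required":["motion"]}

```bash
mkdir -p pics; ls
cat > h.py <<'E'
import numpy as np, cv2
from workcell import bot
def ray(m,uv):
    p=cv2.undistortPoints(np.array([[uv]],float),np.array(m["K"]),np.array(m["dist"]))[0,0]
    T=np.array(m["world_from_camera"]); return T[:3,3],T[:3,:3]@np.array([p[0],p[1],1])
def onz(m,uv,z):
    o,d=ray(m,uv); return o+d*(z-o[2])/d[2]
def proj(m,P):
    T=np.linalg.inv(np.array(m["world_from_camera"]))
    return cv2.projectPoints(np.atleast_2d(np.array(P,float)),T[:3,:3],T[:3,3],np.array(m["K"]),np.array(m["dist"]))[0][:,0]
E
python3 - <<'E'
from h import *
o=bot.get_obs(); print(o["eef_pos"],o["tool_rot"],o["clock"])
ims=[]
for c in["scene","wrist"]:
    im=bot.camera(c);m=bot.camera_model(c);cv2.imwrite(f"pics/{c}0.png",im)
    print(c,np.round(m["world_from_camera"],3).tolist(),np.round(m["K"],0).tolist())
    for n,z in[("amber_light",.05),("blue_light",.05),("socket_box",.04),("stapler",.02),("box_cutter",.01)]:
        r=bot.cut_out(c,n)
        for q in r[:2]: print(n,round(q["score"],2),np.round(q["centre"]),np.round(onz(m,q["centre"][::-1],z),3))
E
```

```text
pics
[ 4.99367179e-01 -6.56216268e-06  2.30414013e-01] [ 0.70710905  0.70710374 -0.00073374 -0.00074569] 0.0
scene [[-0.789, -0.425, 0.444, 0.167], [-0.614, 0.56, -0.555, 0.409], [-0.013, -0.711, -0.703, 0.723], [0.0, 0.0, 0.0, 1.0]] [[481.0, 0.0, 272.0], [0.0, 481.0, 216.0], [0.0, 0.0, 1.0]]
amber_light 0.85 [186. 336.] [ 0.54  -0.276  0.05 ]
blue_light 0.97 [234. 331.] [ 0.472 -0.151  0.05 ]
socket_box 0.76 [317. 199.] [0.549 0.135 0.04 ]
socket_box 0.59 [184. 336.] [ 0.549 -0.29   0.04 ]
stapler 0.65 [203. 249.] [ 0.675 -0.147  0.02 ]
box_cutter 0.6 [192. 276.] [ 0.659 -0.219  0.01 ]
wrist [[1.0, 0.0, -0.002, 0.501], [-0.0, -0.946, -0.324, 0.083], [-0.002, 0.324, -0.946, 0.374], [0.0, 0.0, 0.0, 1.0]] [[353.0, 0.0, 280.0], [0.0, 353.0, 216.0], [0.0, 0.0, 1.0]]
amber_light 0.9 [393. 311.] [ 0.537 -0.245  0.05 ]
blue_light 0.58 [333. 261.] [ 0.48  -0.162  0.05 ]
socket_box 0.81 [ 52. 358.] [0.567 0.117 0.04 ]
stapler 0.97 [310. 460.] [ 0.707 -0.152  0.02 ]
box_cutter 0.57 [354. 364.] [ 0.605 -0.224  0.01 ]
box_cutter 0.49 [ 41. 353.] [0.568 0.129 0.01 ]
```

View pictures.

View pics/scene0.png

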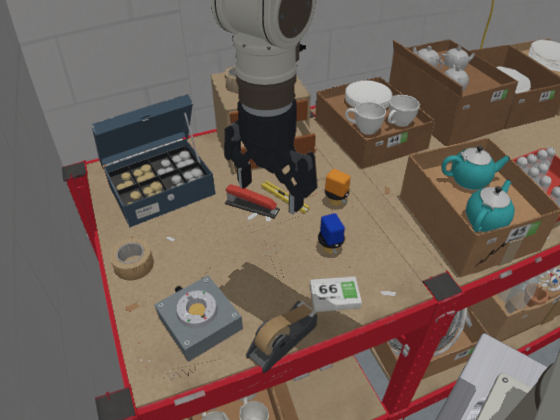

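View pics/wrist0.png

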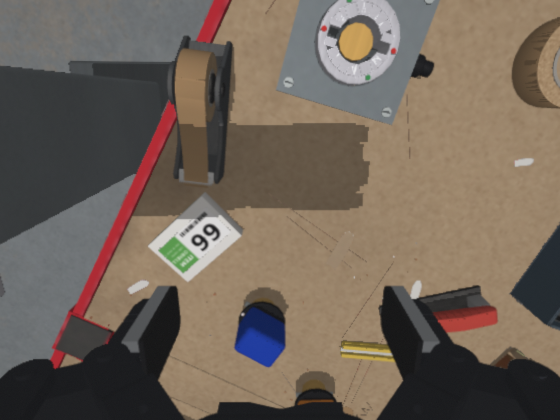

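Emit:
move_arm(
  motion=[
    {"x": -6, "y": 1},
    {"x": -12, "y": 2},
    {"x": -18, "y": 3},
    {"x": -23, "y": 4},
    {"x": -23, "y": 4},
  ],
)

```text
invalid input at $.motion[0]: expected keys x, y, z, yaw
```

Run:
```python
from h import *
im=bot.camera("wrist");m=bot.camera_model("wrist");print(bot.get_obs()["eef_pos"])
cv2.imwrite("pics/w1.png",im)
for n,z in[("amber_light",.076),("blue_light",.076),("box_cutter",.014)]:
    for q in bot.cut_out("wrist",n)[:1]:print(n,q["score"],q["centre"],onz(m,q["centre"][::-1],z))
cv2.imwrite("pics/w1c.png",cv2.resize(im[100:400,130:430],(600,600),interpolation=cv2.INTER_CUBIC))
```

```text
[5.00001155e-01 1.73544546e-06 2.31325070e-01]
amber_light 0.72 [394.3, 312.8] [ 0.53584609 -0.22017041  0.076     ]
blue_light 0.66 [331.1, 264.1] [ 0.48495218 -0.14062809  0.076     ]
box_cutter 0.62 [352.3, 362.2] [ 0.60202741 -0.21770244  0.014     ]
```

View pics/w1c.png

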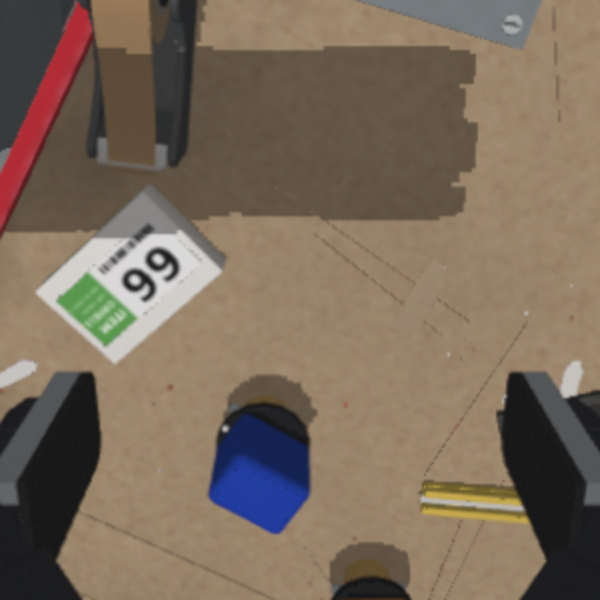

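Rows need all four keys; the picture is unchanged from the start (the arm did not move). Moving now.

Emit:
move_arm(
  motion=[
    {"x": -6, "y": 1, "z": 0, "yaw": 0},
    {"x": -12, "y": 2, "z": 0, "yaw": 0},
    {"x": -18, "y": 3, "z": 0, "yaw": 0},
    {"x": -23, "y": 4, "z": 0, "yaw": 0},
    {"x": -23, "y": 4, "z": 0, "yaw": 0},
  ],
)

```text
clock: 1.42
eef_pos: [0.54, -0.2336, 0.2304]
tool_rot: [0.709, 0.705, -0.0, 0.0]
ft_force: [-0.6, 0.8, 0.9]
grip_width: 0.0853
grasp_force: 0.0
```

Run:
```python
from h import *
im=bot.camera("wrist");m=bot.camera_model("wrist");print(bot.get_obs()["eef_pos"])
for n,z in[("amber_light",.076),("blue_light",.076),("box_cutter",.014)]:
    for q in bot.cut_out("wrist",n)[:1]:print(n,q["score"],q["centre"],onz(m,q["centre"][::-1],z))
cv2.imwrite("pics/w2c.png",cv2.resize(im[100:400,130:430],(600,600),interpolation=cv2.INTER_CUBIC))
cv2.imwrite("pics/w2.png",im)
```

```text
[ 0.53971275 -0.23157798  0.23053683]
amber_light 0.69 [236.7, 283.5] [ 0.54354139 -0.26998244  0.076     ]
blue_light 0.78 [105.2, 211.5] [ 0.48590184 -0.15615211  0.076     ]
box_cutter 0.88 [171.0, 374.9] [ 0.63787826 -0.22273125  0.014     ]
```

View pics/w2c.png

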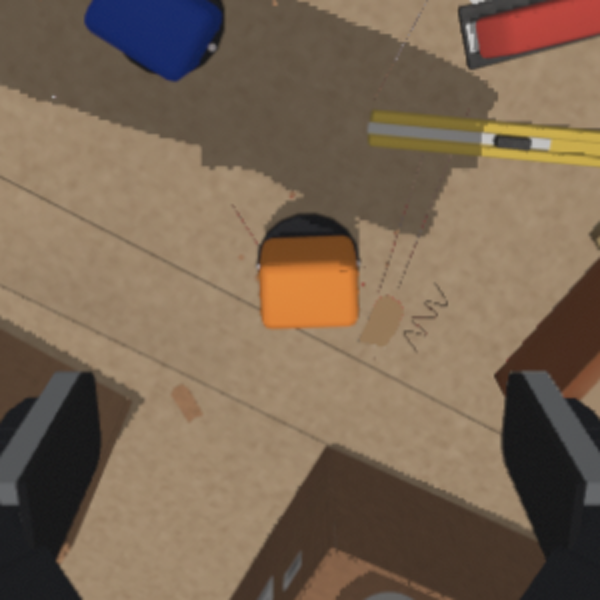

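Run:
```python
from h import *
im=cv2.imread("pics/w2.png");m=bot.camera_model("wrist");print(np.round(bot.get_obs()["joint_pos"],3))
hsv=cv2.cvtColor(im,cv2.COLOR_BGR2HSV)
k=((hsv[...,0]>5)&(hsv[...,0]<20)&(hsv[...,1]>190)&(hsv[...,2]>190)).astype(np.uint8)
k[:180]=0;k[300:]=0;k[:,:230]=0;k[:,340:]=0
c=max(cv2.findContours(k,0,2)[0],key=cv2.contourArea)
P=np.array([onz(m,p[0],.076)[:2] for p in c])*1000
print(cv2.minAreaRect(P.astype(np.float32)))
cut=onz(m,(295,322),.08);print("box corner",cut, onz(m,(197,299),.08))
w=cv2.imread("pics/wrist0.png")
cv2.imwrite("pics/sock.png",cv2.resize(w[0:130,270:440],None,fx=4.5,fy=4.5,interpolation=cv2.INTER_CUBIC))
```

```text
[-0.401  0.415  0.252  1.408  0.     1.168]Traceback (most recent call last):
  File "<stdin>", line 6, in <module>
ValueError: max() iterable argument is empty
```

Run:
```python
from h import *
im=cv2.imread("pics/w2.png");m=bot.camera_model("wrist")
hsv=cv2.cvtColor(im,cv2.COLOR_BGR2HSV); print(hsv[248,285],hsv[225,285],im[248,285])
k=(np.abs(im.astype(int)-im[248,285].astype(int)).sum(2)<60).astype(np.uint8)
c=max(cv2.findContours(k,0,2)[0],key=cv2.contourArea)
P=np.array([onz(m,p[0],.076)[:2] for p in c])*1000
print(cv2.minAreaRect(P.astype(np.float32)))
print("box corner",onz(m,(295,322),.08), onz(m,(197,299),.08))
w=cv2.imread("pics/wrist0.png")
cv2.imwrite("pics/sock.png",cv2.resize(w[0:130,270:440],None,fx=4.5,fy=4.5,interpolation=cv2.INTER_CUBIC))
```

```text
[ 14 185 221] [ 14 186 115] [ 61 134 221]
((544.5289916992188, -279.09417724609375), (42.56979751586914, 30.098806381225586), 0.09403382986783981)
box corner [ 0.55540959 -0.35586153  0.08      ] [ 0.46157931 -0.33014861  0.08      ]
```

View pics/sock.png

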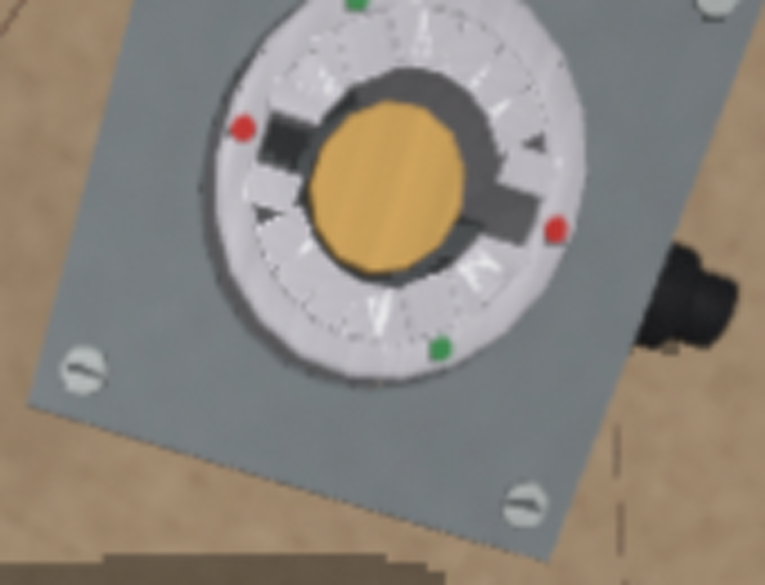

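Emit:
move_arm(
  motion=[
    {"x": -1, "y": -1, "z": 0, "yaw": -10},
    {"x": -2, "y": -2, "z": 0, "yaw": -20},
    {"x": -3, "y": -3, "z": 0, "yaw": -30},
    {"x": -4.5, "y": -3.5, "z": 0, "yaw": -40},
    {"x": -4.5, "y": -3.5, "z": 0, "yaw": -50},
    {"x": -4.5, "y": -3.5, "z": 0, "yaw": -60},
    {"x": -4.5, "y": -3.5, "z": 0, "yaw": -70},
    {"x": -4.5, "y": -3.5, "z": 0, "yaw": -80},
    {"x": -4.5, "y": -3.5, "z": 0, "yaw": -90},
    {"x": -4.5, "y": -3.5, "z": 0, "yaw": -90},
    {"x": -4.5, "y": -3.5, "z": 0, "yaw": -90},
  ],
  gripper=0.4,
)

```text
clock: 3.0
eef_pos: [0.5052, -0.2741, 0.2316]
tool_rot: [0.001, 1.0, -0.0, 0.0]
ft_force: [0.1, -0.2, 0.1]
grip_width: 0.0599
grasp_force: 0.0
```

```bash
cat >> h.py <<'E'
def lens(name):
    o=bot.get_obs(); im=bot.camera("wrist");m=bot.camera_model("wrist");cv2.imwrite(f"pics/{name}.png",im)
    ref=np.array([61,134,221])
    k=(np.abs(im.astype(int)-ref).sum(2)<60).astype(np.uint8)
    c=max(cv2.findContours(k,0,2)[0],key=cv2.contourArea)
    P=np.array([onz(m,p[0],.076)[:2] for p in c])*1000
    print(o["eef_pos"],o["tool_rot"],cv2.minAreaRect(P.astype(np.float32)),c[:,0].min(0),c[:,0].max(0))
E
python3 - <<'E'
from h import *
lens("w3")
E
```

```text
Traceback (most recent call last):
  File "h.py", line 15, in lens
    c=max(cv2.findContours(k,0,2)[0],key=cv2.contourArea)
ValueError: max() iterable argument is empty
```

View pics/w3.png

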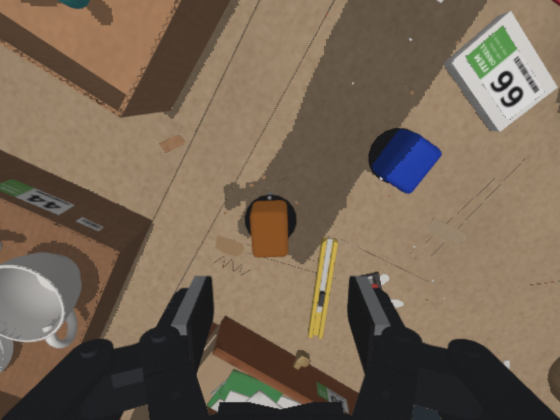

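```bash
cat >> h.py <<'E'
def lens2(img,m,z=.076):
    im=cv2.imread(f"pics/{img}.png");h=cv2.cvtColor(im,cv2.COLOR_BGR2HSV)
    k=((abs(h[...,0].astype(int)-14)<5)&(h[...,1]>165)).astype(np.uint8)
    k[:150]=0;k[290:]=0;k[:,:220]=0;k[:,330:]=0
    c=max(cv2.findContours(k,0,2)[0],key=cv2.contourArea)
    P=np.array([onz(m,p[0],z)[:2] for p in c])*1000
    print(cv2.minAreaRect(P.astype(np.float32)),P.min(0),P.max(0),c[:,0].min(0),c[:,0].max(0))
    ys,xs=np.where(k); print([tuple(im[y,268]) for y in range(190,265,5)])
E
python3 - <<'E'
from h import *
m=bot.camera_model("wrist");lens2("w3",m)
print(onz(m,(269.5,197.5),.034),onz(m,(150,225),.08))
E
```

```text
((537.3819580078125, -284.6792297363281), (53.5073356628418, 33.61636734008789), 3.064917802810669) [ 510.23831756 -301.66059907] [ 564.33355311 -268.19368847] [250 200] [287 256]
[(np.uint8(70), np.uint8(86), np.uint8(100)), (np.uint8(50), np.uint8(49), np.uint8(49)), (np.uint8(35), np.uint8(48), np.uint8(68)), (np.uint8(32), np.uint8(69), np.uint8(113)), (np.uint8(34), np.uint8(74), np.uint8(121)), (np.uint8(37), np.uint8(82), np.uint8(136)), (np.uint8(36), np.uint8(81), np.uint8(136)), (np.uint8(37), np.uint8(81), np.uint8(136)), (np.uint8(37), np.uint8(82), np.uint8(136)), (np.uint8(38), np.uint8(82), np.uint8(136)), (np.uint8(37), np.uint8(82), np.uint8(135)), (np.uint8(36), np.uint8(81), np.uint8(135)), (np.uint8(37), np.uint8(82), np.uint8(135)), (np.uint8(35), np.uint8(78), np.uint8(130)), (np.uint8(109), np.uint8(135), np.uint8(157))]
[ 0.51991779 -0.2851038   0.034     ] [ 0.53199625 -0.38961128  0.08      ]
```

Emit:
move_arm(
  motion=[
    {"x": -3.85, "y": -0.95, "z": 4, "yaw": 0},
    {"x": -3.85, "y": -0.95, "z": 8, "yaw": 0},
    {"x": -3.85, "y": -0.95, "z": 11, "yaw": 0},
    {"x": -3.85, "y": -0.95, "z": 14, "yaw": 0},
    {"x": -3.85, "y": -0.95, "z": 16.5, "yaw": 0},
    {"x": -3.85, "y": -0.95, "z": 18.7, "yaw": 0},
    {"x": -3.85, "y": -0.95, "z": 18.7, "yaw": 0},
    {"x": -3.85, "y": -0.95, "z": 18.7, "yaw": 0},
  ],
)

```text
clock: 4.05
eef_pos: [0.5441, -0.2847, 0.0452]
tool_rot: [0.0, 1.0, -0.0, 0.001]
ft_force: [0.3, -0.3, 0.7]
grip_width: 0.0596
grasp_force: 0.0
```

Run:
```python
from h import *
im=bot.camera("wrist");cv2.imwrite("pics/w4.png",im[150:]);print(bot.get_obs()["eef_pos"])
```

```text
[ 0.5443864  -0.28489336  0.04562621]
```

View pics/w4.png

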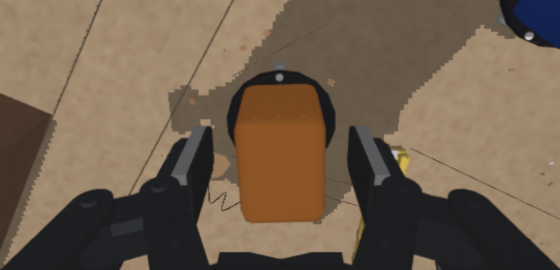

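The lens stands centred between the pads (columns 236–325, dot at 279). Grip.

Emit:
move_arm(
  motion=[
    {"x": 0, "y": 0, "z": 0, "yaw": 0},
    {"x": 0, "y": 0, "z": 0, "yaw": 0},
    {"x": 0, "y": 0, "z": 0, "yaw": 0},
    {"x": 0, "y": 0, "z": 0, "yaw": 0},
    {"x": 0, "y": 0, "z": 0, "yaw": 0},
    {"x": 0, "y": 0, "z": 0, "yaw": 0},
  ],
  gripper=-1,
)

```text
clock: 4.85
eef_pos: [0.5445, -0.2849, 0.0457]
tool_rot: [-0.0, 1.0, -0.001, 0.001]
ft_force: [-0.0, 0.8, 5.7]
grip_width: 0.0328
grasp_force: 59.7
```

Run:
```python
from h import *
im=bot.camera("wrist");m=bot.camera_model("wrist");cv2.imwrite("pics/w5.png",im)
h=cv2.cvtColor(im,cv2.COLOR_BGR2HSV)
k=((abs(h[...,0].astype(int)-14)<5)&(h[...,1]>150)).astype(np.uint8);k[:,:200]=0;k[:,360:]=0
c=max(cv2.findContours(k,0,2)[0],key=cv2.contourArea);print(c[:,0].min(0),c[:,0].max(0))
b=c[:,0][c[:,0][:,1]>c[:,0][:,1].max()-2];print("far edge",onz(m,(280,c[:,0][:,1].max()),.076))
# bright dot
g=im[200:260,240:320].min(2).astype(int);i=np.unravel_index(g.argmax(),g.shape);print("dot",i[1]+240,i[0]+200,g.max(),onz(m,(i[1]+240,i[0]+200),.034))
o=bot.get_obs();print(o["eef_pos"],o["joint_pos"])
```

```text
[235 233] [324 370]
far edge [ 0.56479286 -0.28517883  0.076     ]
dot 279 225 126 [ 0.51965042 -0.28566088  0.034     ]
[ 0.54450282 -0.28488719  0.04570235] [-4.82122411e-01  5.94254928e-01  4.10816558e-02  1.01490053e+00
  1.67557019e-04 -4.82167399e-01]
```

Emit:
move_arm(
  motion=[
    {"x": 0, "y": 0, "z": -2, "yaw": 0},
    {"x": 0, "y": 0, "z": -6, "yaw": 0},
    {"x": 0, "y": 0, "z": -11, "yaw": 0},
    {"x": 0, "y": 2, "z": -15, "yaw": 0},
    {"x": -1, "y": 7, "z": -15, "yaw": 2},
    {"x": -2, "y": 12, "z": -15, "yaw": 6},
    {"x": -4, "y": 17, "z": -15, "yaw": 10},
    {"x": -6, "y": 22, "z": -15, "yaw": 14},
    {"x": -8, "y": 27, "z": -15, "yaw": 18},
    {"x": -8, "y": 32, "z": -15, "yaw": 18},
    {"x": -8, "y": 37, "z": -15, "yaw": 18},
    {"x": -8, "y": 40.5, "z": -15, "yaw": 18},
    {"x": -8, "y": 40.5, "z": -15, "yaw": 18},
    {"x": -8, "y": 40.5, "z": -15, "yaw": 18},
  ],
)

```text
clock: 6.65
eef_pos: [0.6231, 0.1201, 0.1936]
tool_rot: [0.156, 0.988, -0.001, -0.001]
ft_force: [-0.5, -1.5, -0.7]
grip_width: 0.033
grasp_force: 59.4
```

Run:
```python
from h import *
o=bot.get_obs();im=bot.camera("wrist");m=bot.camera_model("wrist");cv2.imwrite("pics/w6.png",im)
np.save("m6.npy",m,allow_pickle=True);print(o["eef_pos"],o["tool_rot"],o["joint_pos"],o["grasp_force"],o["ft_force"])
```

```text
[0.62308327 0.1201113  0.19360455] [ 1.56375508e-01  9.87697334e-01 -5.49328178e-04 -6.13312341e-04] [ 1.90727446e-01  5.30491955e-01  3.36259320e-01  1.37809130e+00
 -6.14883293e-04  5.04767904e-01] 59.395129680633545 [-0.46341153 -1.54716683 -0.7113629 ]
```

View pics/w6.png

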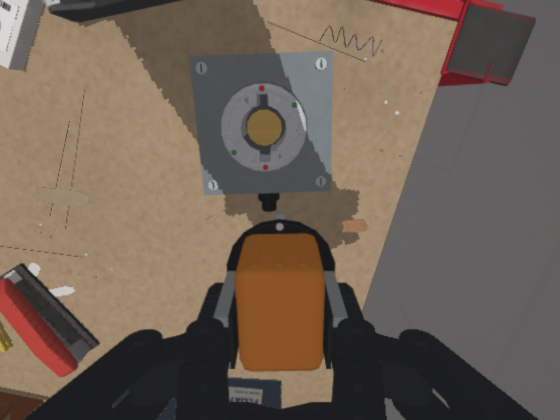

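Run:
```python
from h import *
m=np.load("m6.npy",allow_pickle=True).item();im=cv2.imread("pics/w6.png");h=cv2.cvtColor(im,cv2.COLOR_BGR2HSV)
def cen(u,v,red):
    s=h[v-6:v+7,u-6:u+7].astype(int); k=(s[...,1]>90)&((((s[...,0]<8)|(s[...,0]>172))) if red else (abs(s[...,0]-65)<25))
    y,x=np.where(k);return np.array([x.mean()+u-6,y.mean()+v-6]),k.sum()
R=[]
for u,v,r in[(262,88,1),(265,167,1),(294,105,0),(235,153,0)]:
    c,n=cen(u,v,r);p=onz(m,c,.052);R.append(p);print(c,n,p)
for a,b in((0,1),(2,3)):
    d=R[a]-R[b];print("mid",(R[a]+R[b])/2,"len",np.hypot(*d[:2]),"ang",np.degrees(np.arctan2(d[1],d[0])))
# box corners (top z=.04) : edges
for p in[(190,57),(331,52),(204,195),(332,190)]:print(onz(m,p,.04))
T=np.array(m["world_from_camera"]);t=bot.get_obs();print(np.degrees(2*np.arctan2(t["tool_rot"][0],t["tool_rot"][1])))
print("light dot", onz(m,(279.5,226.5),.1936-.0455+.034), "far", onz(m,(280,370),.1936-.0455+.076))
```

```text
[261.16666667  87.875     ] 24 [0.53597285 0.13301546 0.052     ]
[265. 167.] 21 [0.59380217 0.1162768  0.052     ]
[294.  104.5] 16 [0.55502953 0.1530503  0.052     ]
[233.5 152. ] 16 [0.5745417 0.0962059 0.052    ]
mid [0.56488751 0.12464613 0.052     ] len 0.06020310576758341 ang 163.8569477468202
mid [0.56478562 0.1246281  0.052     ] len 0.06010000675601005 ang 108.9450859627948
[0.49808202 0.08797425 0.04      ]
[0.52805392 0.19140748 0.04      ]
[0.60268073 0.05674012 0.04      ]
[0.6328206 0.163665  0.04     ]
18.049302100054152
light dot [0.60028617 0.12688742 0.1821    ] far [0.6426223  0.11336187 0.2241    ]
```

Emit:
move_arm(
  motion=[
    {"x": 3, "y": -0.7, "z": 0, "yaw": -1},
    {"x": 5.6, "y": -1.4, "z": 3, "yaw": -1.9},
    {"x": 5.6, "y": -1.4, "z": 6, "yaw": -1.9},
    {"x": 5.6, "y": -1.4, "z": 8.8, "yaw": -1.9},
    {"x": 5.6, "y": -1.4, "z": 8.8, "yaw": -1.9},
    {"x": 5.6, "y": -1.4, "z": 8.8, "yaw": -1.9},
    {"x": 5.6, "y": -1.4, "z": 8.8, "yaw": -1.9},
  ],
)

```text
clock: 7.58
eef_pos: [0.5672, 0.1244, 0.108]
tool_rot: [0.14, 0.99, 0.001, 0.001]
ft_force: [1.3, 1.0, -1.8]
grip_width: 0.0331
grasp_force: 59.4
```

Run:
```python
from h import *
for i in range(2): bot.camera("wrist")
im=bot.camera("wrist");o=bot.get_obs();cv2.imwrite("pics/w7.png",im[150:,130:430].repeat(2,0).repeat(2,1));print(o["eef_pos"],o["tool_rot"],o["ft_force"])
im=bot.camera("side");cv2.imwrite("pics/s7.png",im)
```

```text
[0.56662359 0.12456556 0.10736988] [1.40086102e-01 9.90138868e-01 3.17652071e-04 8.97509723e-04] [ 0.86669066 -0.6573054  -0.94006537]
```

View pics/s7.png

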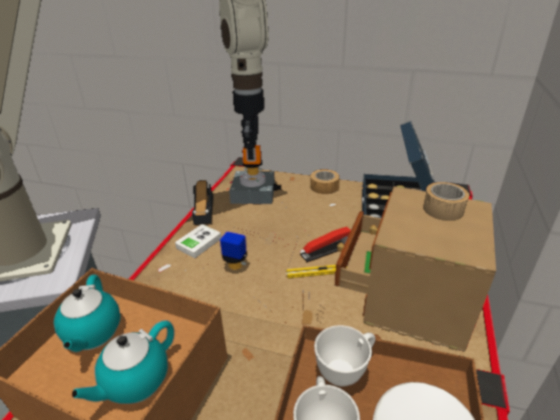

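Emit:
move_arm(
  motion=[
    {"x": 0.08, "y": 0, "z": 0.4, "yaw": 0},
    {"x": 0.08, "y": 0, "z": 0.8, "yaw": 0},
    {"x": 0.08, "y": 0, "z": 1.1, "yaw": 0},
    {"x": 0.08, "y": 0, "z": 1.4, "yaw": 0},
    {"x": 0.08, "y": 0, "z": 1.4, "yaw": 0},
    {"x": 0.08, "y": 0, "z": 1.4, "yaw": 0},
  ],
)

```text
clock: 8.52
eef_pos: [0.5652, 0.1247, 0.0924]
tool_rot: [0.14, 0.99, 0.0, 0.0]
ft_force: [-0.5, 0.1, -1.3]
grip_width: 0.0332
grasp_force: 59.4
```

Emit:
move_arm(
  motion=[
    {"x": 0, "y": 0, "z": 0.15, "yaw": 0},
    {"x": 0, "y": 0, "z": 0.3, "yaw": 0},
    {"x": 0, "y": 0, "z": 0.45, "yaw": 0},
    {"x": 0, "y": 0, "z": 0.6, "yaw": 0},
    {"x": 0, "y": 0, "z": 0.6, "yaw": 0},
    {"x": 0, "y": 0, "z": 0.6, "yaw": 0},
  ],
)

```text
clock: 9.28
eef_pos: [0.5652, 0.1247, 0.0865]
tool_rot: [0.14, 0.99, -0.0, 0.0]
ft_force: [-0.1, -0.9, 0.2]
grip_width: 0.0334
grasp_force: 59.7
```

No contact beyond noise; already below rim-rest height, so the lugs look to be in the slots.

Emit:
move_arm(
  motion=[
    {"x": 0, "y": 0, "z": 0.15, "yaw": 0},
    {"x": 0, "y": 0, "z": 0.3, "yaw": 0},
    {"x": 0, "y": 0, "z": 0.45, "yaw": 0},
    {"x": 0, "y": 0, "z": 0.6, "yaw": 0},
    {"x": 0, "y": 0, "z": 0.6, "yaw": 0},
    {"x": 0, "y": 0, "z": 0.6, "yaw": 0},
  ],
)

```text
clock: 10.02
eef_pos: [0.5652, 0.1247, 0.0804]
tool_rot: [0.14, 0.99, 0.0, 0.0]
ft_force: [-2.1, -0.6, 3.4]
grip_width: 0.0333
grasp_force: 60.0
```

Emit:
move_arm(
  motion=[
    {"x": 0, "y": 0, "z": 0.15, "yaw": 0},
    {"x": 0, "y": 0, "z": 0.3, "yaw": 0},
    {"x": 0, "y": 0, "z": 0.45, "yaw": 0},
    {"x": 0, "y": 0, "z": 0.6, "yaw": 0},
    {"x": 0, "y": 0, "z": 0.7, "yaw": 0},
    {"x": 0, "y": 0, "z": 0.7, "yaw": 0},
    {"x": 0, "y": 0, "z": 0.7, "yaw": 0},
  ],
)

```text
clock: 10.9
eef_pos: [0.5653, 0.1247, 0.0736]
tool_rot: [0.14, 0.99, 0.0, 0.0]
ft_force: [-1.7, -0.6, 6.1]
grip_width: 0.0335
grasp_force: 60.3
```

Emit:
move_arm(
  motion=[
    {"x": 0, "y": 0, "z": 0.05, "yaw": 0},
    {"x": 0, "y": 0, "z": 0.1, "yaw": 0},
    {"x": 0, "y": 0, "z": 0.1, "yaw": 0},
    {"x": 0, "y": 0, "z": 0.1, "yaw": 0},
  ],
)

```text
clock: 11.4
eef_pos: [0.5653, 0.1247, 0.0727]
tool_rot: [0.14, 0.99, 0.0, 0.0]
ft_force: [-2.6, -1.7, 6.1]
grip_width: 0.033
grasp_force: 60.3
```

Origin about 27 mm: below the lip. Turn clockwise (positive yaw) in steps, watching the force.

Emit:
move_arm(
  motion=[
    {"x": 0, "y": 0, "z": 0, "yaw": 4},
    {"x": 0, "y": 0, "z": 0, "yaw": 8},
    {"x": 0, "y": 0, "z": 0, "yaw": 12},
    {"x": 0, "y": 0, "z": 0, "yaw": 16},
    {"x": 0, "y": 0, "z": 0, "yaw": 20},
    {"x": 0, "y": 0, "z": 0, "yaw": 20},
  ],
)

```text
clock: 12.15
eef_pos: [0.5663, 0.1248, 0.0731]
tool_rot: [0.31, 0.951, 0.001, 0.001]
ft_force: [-0.7, -1.5, 6.1]
grip_width: 0.033
grasp_force: 60.2
```

Run:
```python
from h import *
o=bot.get_obs();print(np.degrees(2*np.arctan2(o["tool_rot"][0],o["tool_rot"][1])),o["ft_torque"],o["joint_pos"])
```

```text
36.1332700523365 [-0.20507417  0.19001267 -0.01936435] [ 2.17053924e-01  5.05677148e-01 -3.40671764e-02  1.02849489e+00
 -2.91492119e-04  8.47698083e-01]
```

Emit:
move_arm(
  motion=[
    {"x": 0, "y": 0, "z": 0, "yaw": 5},
    {"x": 0, "y": 0, "z": 0, "yaw": 10},
    {"x": 0, "y": 0, "z": 0, "yaw": 15},
    {"x": 0, "y": 0, "z": 0, "yaw": 20},
    {"x": 0, "y": 0, "z": 0, "yaw": 25},
    {"x": 0, "y": 0, "z": 0, "yaw": 30},
    {"x": 0, "y": 0, "z": 0, "yaw": 33},
    {"x": 0, "y": 0, "z": 0, "yaw": 35},
    {"x": 0, "y": 0, "z": 0, "yaw": 35},
  ],
)

```text
clock: 13.28
eef_pos: [0.5657, 0.1248, 0.0729]
tool_rot: [0.581, 0.814, 0.0, 0.0]
ft_force: [-1.8, -0.9, 6.7]
grip_width: 0.0329
grasp_force: 60.4
```

Run:
```python
from h import *
o=bot.get_obs();print(np.degrees(2*np.arctan2(o["tool_rot"][0],o["tool_rot"][1])),o["ft_torque"],o["ft_force"])
```

```text
71.10416811565247 [-0.28258162  0.47356621 -0.01507304] [-1.78803245 -0.86820833  6.72229886]
```

Emit:
move_arm(
  motion=[
    {"x": 0, "y": 0, "z": 0, "yaw": 1},
    {"x": 0, "y": 0, "z": 0, "yaw": 2},
    {"x": 0, "y": 0, "z": 0, "yaw": 3},
    {"x": 0, "y": 0, "z": 0, "yaw": 3},
  ],
)

```text
clock: 13.78
eef_pos: [0.5649, 0.1247, 0.0728]
tool_rot: [0.602, 0.798, -0.0, -0.0]
ft_force: [-3.3, -1.0, 7.8]
grip_width: 0.0334
grasp_force: 61.1
```

Run:
```python
from h import *
o=bot.get_obs();print(np.degrees(2*np.arctan2(o["tool_rot"][0],o["tool_rot"][1])),o["ft_torque"],o["ft_force"])
```

```text
74.0766430777019 [-0.31264393  0.76553026  0.13577911] [-3.28709802 -1.02651475  7.7661152 ]
```

Emit:
move_arm(
  motion=[
    {"x": 0, "y": 0, "z": 0, "yaw": -1.5},
    {"x": 0, "y": 0, "z": -0.1, "yaw": -2},
    {"x": 0, "y": 0, "z": -0.25, "yaw": -2},
    {"x": 0, "y": 0, "z": -0.4, "yaw": -2},
    {"x": 0, "y": 0, "z": -0.5, "yaw": -2},
    {"x": 0, "y": 0, "z": -0.5, "yaw": -2},
    {"x": 0, "y": 0, "z": -0.5, "yaw": -2},
  ],
)

```text
clock: 14.65
eef_pos: [0.5651, 0.1248, 0.0773]
tool_rot: [0.588, 0.809, 0.0, -0.0]
ft_force: [-1.5, 0.5, 3.8]
grip_width: 0.0331
grasp_force: 60.1
```

Run:
```python
from h import *
o=bot.get_obs();print(np.degrees(2*np.arctan2(o["tool_rot"][0],o["tool_rot"][1])),o["ft_torque"],o["ft_force"])
```

```text
72.09853374380614 [-0.13075248  0.44408051 -0.02862451] [-1.47839078  0.51196102  3.78301578]
```

In the notch (height 32 mm, beyond the lip's 29 mm). Rise a little more, then open.

Emit:
move_arm(
  motion=[
    {"x": 0, "y": 0, "z": -0.05, "yaw": 0},
    {"x": 0, "y": 0, "z": -0.1, "yaw": 0},
    {"x": 0, "y": 0, "z": -0.1, "yaw": 0},
    {"x": 0, "y": 0, "z": -0.1, "yaw": 0},
  ],
)

```text
clock: 15.15
eef_pos: [0.5651, 0.1247, 0.0782]
tool_rot: [0.588, 0.809, -0.0, -0.0]
ft_force: [-2.2, -0.8, 4.6]
grip_width: 0.0332
grasp_force: 59.9
```

Emit:
move_arm(
  motion=[
    {"x": 0, "y": 0, "z": 0, "yaw": 0},
    {"x": 0, "y": 0, "z": 0, "yaw": 0},
    {"x": 0, "y": 0, "z": 0, "yaw": 0},
    {"x": 0, "y": 0, "z": 0, "yaw": 0},
    {"x": 0, "y": 0, "z": 0, "yaw": 0},
    {"x": 0, "y": 0, "z": 0, "yaw": 0},
  ],
  gripper=0.4,
)

```text
clock: 15.9
eef_pos: [0.5652, 0.1247, 0.0783]
tool_rot: [0.588, 0.809, 0.0, 0.0]
ft_force: [0.1, 0.8, -0.5]
grip_width: 0.0597
grasp_force: 0.0
```

Emit:
move_arm(
  motion=[
    {"x": 0, "y": 0, "z": -1, "yaw": 0},
    {"x": 0, "y": 0, "z": -3, "yaw": 0},
    {"x": 0, "y": 0, "z": -6, "yaw": 0},
    {"x": 3, "y": 0, "z": -10, "yaw": 0},
    {"x": 3, "y": 0, "z": -13, "yaw": 0},
    {"x": 3, "y": 0, "z": -13, "yaw": 0},
    {"x": 3, "y": 0, "z": -13, "yaw": 0},
  ],
)

```text
clock: 16.77
eef_pos: [0.5556, 0.1531, 0.208]
tool_rot: [0.589, 0.808, -0.0, -0.0]
ft_force: [-0.2, 0.1, -1.1]
grip_width: 0.0599
grasp_force: 0.0
```

Run:
```python
from h import *
im=bot.camera("wrist");o=bot.get_obs();print(o["eef_pos"],o["ft_force"]);m=bot.camera_model("wrist")
r=bot.cut_out("wrist","amber_light")[0];print(r["score"],r["centre"],onz(m,r["centre"][::-1],.1))
cv2.imwrite("pics/w8.png",im)
```

```text
[0.55525323 0.15287644 0.20730027] [-0.06345297  0.1478916  -0.0862441 ]
0.79 [240.0, 279.5] [0.56237584 0.13183005 0.1       ]
```

View pics/w8.png

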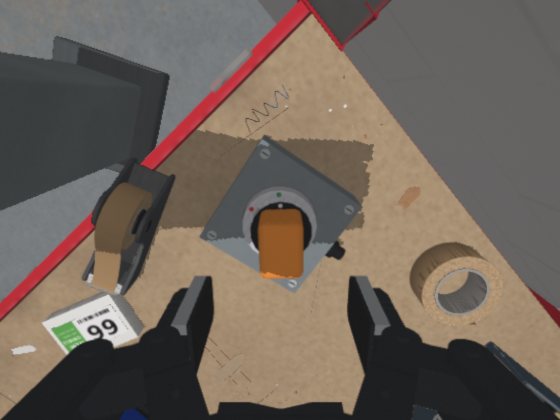

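The lens (281,243) stands upright in the socket. Its white dot (281,206) lines up with the green notch dot (279,195), so I'm handing the job in.

```bash
python3 -c "
from workcell import bot
print(bot.job_done())"
```

```text
the job is handed in; nothing more can be done
None
```

The amber light is in the bayonet socket, turned clockwise to its notches and standing upright by itself, and the job is handed in at about 17 s of the 72 s allowed; the hand-in returned no verdict.

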